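Lay out the staining tray

ROBOT

A 6-joint arm with a two-finger parallel gripper is mounted at the origin on the work surface. World frame = base frame: x ahead of the robot, y to its left, z up, the work surface at z = 0. Lengths are in m, angles in rad, forces in N, time in s.
With the tool pointing down it reaches from about 0.35 to 0.975 m from the base axis. Payload 4.9 kg.
Tool frame: the origin (TCP) lies on the centre line of the jaws, within the pads' length; the fingertips stand manip.tip_reach ahead of it and the grasp point (between the pads) is the TCP (manip.tip_reach is the distance from the TCP to the fingertips, in m); z points along the fingers, y is the line along which they close (so a half turn about z gives the same grasp; the last joint's range is limited). The gripper opens to 85 mm and grips with 20 to 120 N. Pads are 22 mm wide; open, the fingers measure 114 mm over their backs; the gripper's body (76 mm by 85 mm) begins 54 mm behind the grasp point. The pads swing forward as they close: fully open they stand 13 mm farther back than shut.
Start: joints at [1.012, 0.053, 1.613, -0, 1.476, -0.119], TCP at [0.266, 0.566, 0.25] pointing down, gripper open.
Joint ranges: [-3.01, 3.01], [-1.01, 2.22], [0.06, 2.58], [-1.02, 4.17], [0.09, 2.62], [-3.14, 3.14]. Speed limits (rad/s): [2.57, 2.57, 3.14, 3.14, 3.14, 3.14].

INTERFACE

Orientations are given as a unit quaternion [w, x, y, z].
In Python, from plant import manip gives the robot as it stands. The module is installed in compiled form; this text tells all that it offers.
- The arm moves only by the tool move_arm, never from a script. Its argument "rows" is a list of rows, each a list of 7 numbers: the shift along the tool's x, y, z in cm, then the turn, a rotation vector about the tool's x, y, z in degrees, then the opening, from -1 (shut) to 1 (fully open). In form: [[tx, ty, tz, ax, ay, az, jaw], ...]. A call has 1 to 20 rows; each row shifts and turns the commanded pose from where the row before left it, along the tool's axes as they then stand; what a row does not reach is not made up. A row lasts 1/12 s, in which the tool goes at most 41.7 mm and 7.16 degrees, less where a joint would pass 70% of its speed; a pose out of reach is approached as far as the arm can. A call is refused whole if a number of a shift passes 4.17 or a number of a turn 7.16, either way. A call with a gripper value outside its range is refused whole. The fingers move at their own pace and stop on an object; the grip force is fixed at half the most. Time passes only in rows, so rows that do not move let the fingers close. It gives the time, the measured TCP pose, the force, the opening and the grip force at its end, in the units of the state.
- manip.state(): the state, without advancing time (a new reading comes with each control period).
- manip.grab_frame(name): name is "scene" or "top" or "wrist"; returns a dict with "img" (400x640x3 uint8, blue, green, red), "mtx" (3x3 intrinsics, pixels), "R" (3x3) and "t" (3): a world point X has camera coordinates R X + t. Camera axes: x right, y down, z forward; pixel columns grow to the right and rows downward; lengths in m; the calibration is good to about 2 mm. A picture is of the moment at which its call begins. There is no depth.
- manip.job_done(): hands the job in; it is judged then, once.
The state is a dict: "time": time; "joint_pos": joint angles; "joint_vel": joint speeds; "joint_efforts": joint torques, N m; "tool_pos": TCP position; "tool_rot": TCP orientation; "contact_force": force on the tool from outside, world axes, zero at the start; "ft_torque": the same for the moment, N m; "gripper_width": opening from 0.0 (shut) to 1.0 (fully open); "grasp_force": force on a finger pad.
Only numpy, scipy, OpenCV 4.12 (cv2) and the standard library are available. Lean on these libraries where they do the work, as an engineer would, in place of code of your own. Each camera call takes 0.05 s, during which the arm holds its last target. There are 200 camera calls.

TASK

Lay out the dissecting tray for staining: stand the red-lidded specimen pot in the middle of the white tile with the covered dish flat and centred on top of the pot, and the steel beaker in the middle of the cork mat. Stand the amber bottle on the tray bed midway between the tile and the cork mat, and the blue jar on the tray bed directly behind the cork mat (on the side away from the robot, square to the tray), off the mat with a gap of 1 to 3 cm between jar and mat edge. Leave all five upright and let go, and do not disturb the yellow slide box or the white wash bottle.

Things in the scene. Friction and masses are not known exactly. Their poses are not given: they have to be found in the camera images.
- tray: Fixed shallow aluminium dissecting tray, brown wax bed, 230 (its x) by 330 mm (its y), turned up to 0.25 rad; bed 6 mm, thin rim 14 mm above the bench. Origin: at bench height, midway between the centres of tile and mat; the tray reaches 75 mm to the near, 155 mm to the far side of it. x points across the tray away from the robot, y along its long edge to the robot's left.
- tile: Fixed white ceramic tile, 80 x 80 mm, 4 mm thick, lying on the tray bed with its edges square to the tray, 100 mm to the left or right of the tray origin. Origin: centre of its underside, 6 mm above the bench (its top is at 10 mm). Axes parallel to the tray's.
- mat: Fixed round cork mat, 80 mm diameter, 4 mm thick, lying on the tray bed 100 mm from the tray origin on the other side from the tile. Origin: centre of its underside, 6 mm above the bench (its top is at 10 mm). Axes parallel to the tray's: x points away from the robot.
- pot: Loose specimen pot, white with a flat red lid, 45 mm high; body 50 mm diameter, lid 52 mm diameter and 11 mm thick. About 100 g. Stands on the bench. Origin: centre of its underside, z up.
- dish: Loose covered flat round dish, pale with a pink disc on top, 60 mm diameter, 16 mm high, rigid and closed. About 50 g. Lies on the bench, pink side up. Origin: centre of its underside, z up.
- beaker: Loose open straight-sided steel beaker, 50 mm outer diameter, 60 mm high, wall 3 mm. About 110 g. Stands on the bench. Origin: centre of its underside, z up.
- bottle: Loose amber glass bottle with a black cap: body 40 mm diameter up to 56 mm, then a shoulder and a 23 mm cap, 82 mm high in all. About 120 g. Stands on the bench. Origin: centre of its underside, z up.
- jar: Loose blue plastic jar with a blue lid, 44 mm diameter (lid 42 mm), 58 mm high. About 120 g. Stands on the bench. Origin: centre of its underside, z up.
- slidebox: Bystander: loose closed yellow slide box, 92 x 92 mm, 34 mm high, beyond the tray to the right. Origin: centre of its underside.
- wash: Bystander: loose white wash bottle with a green cap, 60 mm diameter, 150 mm high, beyond the tray to the left. Origin: centre of its underside.
Not all that is in view belongs to the job. Of the things that look like the bottle, the largest one is meant.

How it is judged:
At the end, for the whole second after the job is handed in: Pot on tile and beaker on mat within 12 mm of centre; dish on pot within 12 mm of its axis; bottle on bed within 15 mm of midway; jar on bed, axis 61-97 mm behind the mat centre along tray x, within 15 mm sideways; all upright within 0.1 rad, released, at rest (horizontal distance between pot and tile below 0.012 m and z of pot in the frame of tile between 0.001 and 0.007 m and horizontal distance between dish and pot below 0.012 m and z of dish in the frame of pot between 0.042 and 0.048 m and horizontal distance between beaker and mat below 0.012 m and z of beaker in the frame of mat between 0.001 and 0.007 m and horizontal distance between bottle and tray below 0.015 m and z of bottle in the frame of tray between 0.003 and 0.009 m and x of jar in the frame of mat between 0.0605 and 0.097 m and y of jar in the frame of mat between -0.015 and 0.015 m and z of jar in the frame of mat between -0.003 and 0.003 m and angle between each of pot, dish, beaker, bottle, jar's own z axis and vertical below 0.1 rad and linear speed of each of pot, dish, beaker, bottle, jar below 0.02 m/s); the robot touches nothing.
It fails at once if the slide box is moved more than 15 mm or the wash bottle is moved more than 15 mm or tipped (distance of any of slidebox, wash from where it was at the start of the episode above 0.015 m or angle between wash's own z axis and vertical above 0.3 rad).
It also fails if it takes over 128 s, if anything falls off the work surface, if the arm or the gripper's body presses on something with over 40 N, if the wrist force passes 120 N, or if a joint passes its speed limit or range.

## Working session

There is one attempt and no reset: what is moved stays moved. The work goes in short steps, Python scripts to look and compute and a tool call to move; the robot and the scene stay as the last step left them, time stands still between calls to the robot, and variables do not carry over. Pictures are saved under pics/ and viewed, at most 14 in all, crops included, and the job is handed in when it is done.

Besides the shell and the picture viewer there is one more tool, called after ">>>" by a JSON object that holds its "method" and its "body". move_arm: Moves the arm, as the interface text tells. Its arguments: {"type":"object","properties":{"rows":{"type":"array","items":{"type":"array","items":{"type":"number"}}}},"required":["rows"]}

```bash
mkdir -p pics; python3 - <<'E'
from plant import manip
import cv2
for n in("top","scene"):
    f=manip.grab_frame(n); cv2.imwrite(f"pics/{n}0.png",f["img"])
    print(n,f["mtx"].round(1).tolist(),f["R"].round(3).tolist(),f["t"].round(3).tolist())
s=manip.state();print(s,manip.tip_reach)
E
```

```text
top [[455.4, 0.0, 320.8], [0.0, 455.4, 201.1], [0.0, 0.0, 1.0]] [[0.012, -1.0, 0.023], [-0.999, -0.013, -0.053], [0.053, -0.023, -0.998]] [0.054, 0.582, 1.151]
scene [[383.6, 0.0, 315.6], [0.0, 383.6, 197.7], [0.0, 0.0, 1.0]] [[0.648, 0.761, 0.02], [0.518, -0.421, -0.745], [-0.559, 0.493, -0.667]] [-0.433, -0.261, 1.473]
{'time': 0.1, 'joint_pos': array([ 1.01198758e+00,  5.32721056e-02,  1.61412254e+00, -1.02703606e-05,
        1.47597704e+00, -1.19004906e-01]), 'joint_vel': array([ 4.33889474e-06, -1.81867604e-03, -4.30501356e-03,  2.39195878e-04,
       -1.72860307e-03,  7.60444532e-04]), 'joint_efforts': array([ 4.16780476e-04, -3.94909859e+01, -3.71361673e+01, -1.43908164e-04,
        3.96169606e-03, -2.85554859e-05]), 'tool_pos': array([0.26583431, 0.56508513, 0.24921793]), 'tool_rot': array([-2.90904864e-04,  2.18133340e-01,  9.75918570e-01, -8.40620216e-04]), 'contact_force': array([ 0.39033181,  0.8564402 , -0.33505167]), 'ft_torque': array([-0.04481247,  0.03466005, -0.01084597]), 'grasp_force': 0.0, 'gripper_width': 0.9991634302018157} 0.019
```

View pics/top0.png

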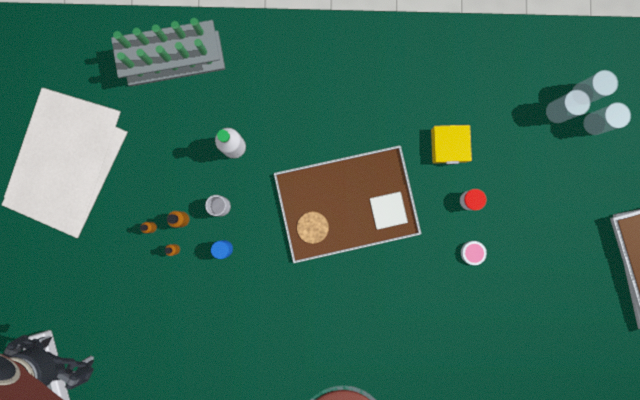

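View pics/scene0.png

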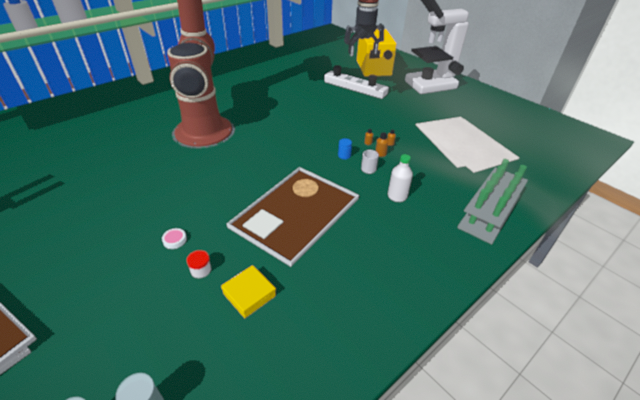

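```bash
cat > h.py <<'E'
import numpy as np, cv2
from plant import manip
from scipy.optimize import least_squares
def proj(f,X):
    c=np.atleast_2d(X)@f["R"].T+f["t"]; p=c@f["mtx"].T; return p[:,:2]/p[:,2:]
def unproj(f,uv,z):
    d=f["R"].T@np.linalg.solve(f["mtx"],[uv[0],uv[1],1.]); C=-f["R"].T@f["t"]
    return (C+d*(z-C[2])/d[2])[:2]
A=np.linspace(0,2*np.pi,48,endpoint=False); S=8
def hullmask(f,xy,stack,z0=0):
    # stack: (radius,zlow,zhigh); subpixel mask
    m=np.zeros((400,640),np.uint8)
    P=np.vstack([np.c_[xy[0]+r*np.cos(A),xy[1]+r*np.sin(A),0*A+z0+z] for r,a,b in stack for z in(a,b)])
    return cv2.convexHull(proj(f,P).astype(np.float32))
def hcent(f,xy,stack,z0=0):
    M=cv2.moments(hullmask(f,xy,stack,z0)); return np.array([M["m10"]/M["m00"],M["m01"]/M["m00"]]),M["m00"]
def comp(mask,seed):
    n,l,st,c=cv2.connectedComponentsWithStats(mask.astype(np.uint8)); 
    d=[np.hypot(*(c[i]-seed)) if st[i,4]>15 else 1e9 for i in range(n)]; d[0]=1e9
    i=int(np.argmin(d)); return c[i],st[i,4],l==i
def locate(f,mask,seed,stack,z0=0):
    c,a,_=comp(mask,seed); xy=unproj(f,c,z0+.03)
    r=least_squares(lambda q:hcent(f,q,stack,z0)[0]-c,xy,diff_step=1e-3).x
    return r,a,hcent(f,r,stack,z0)[1]
ST=dict(pot=[(.025,0,.034),(.026,.034,.045)],dish=[(.03,0,.016)],beaker=[(.025,0,.06)],bottle=[(.02,0,.056),(.0115,.06,.082)],jar=[(.022,0,.058)])
E
cat > a.py <<'E'
from h import *
f=manip.grab_frame("top"); im=f["img"]; hsv=cv2.cvtColor(im,cv2.COLOR_BGR2HSV)
H,Sa,V=[hsv[...,i].astype(int) for i in range(3)]
green=(H>60)&(H<95)&(Sa>110)
print("cloth",hsv[300,300],"bottle col",[hsv[r,c].tolist() for r,c in((219,178),(214,176),(222,185),(205,212),(250,222))])
non=~green
for k,s in dict(pot=(475,200),dish=(474,253),beaker=(218,205),bottle=(178,219),jar=(222,250)).items():
    print(k,*locate(f,non,s,ST[k]))
print("tile",[unproj(f,comp((Sa<60)&(V>150),(389,211))[0],.010),comp((Sa<60)&(V>150),(389,211))[1]])
cork=(H>8)&(H<25)&(V>130)
print("mat",unproj(f,comp(cork,(313,228))[0],.010),comp(cork,(313,228))[1])
big=lambda a,b,c,d:cv2.resize(im[b:d,a:c],None,fx=5,fy=5,interpolation=cv2.INTER_CUBIC)
vis=np.zeros((600,800,3),np.uint8)
v1=big(135,185,245,265); v2=big(440,180,490,280); vis[:400,:550]=v1; vis[:500,550:]=v2
cv2.imwrite("pics/crop.png",vis)
E
python3 a.py
```

```text
cloth [ 81 192  93] bottle col [[14, 178, 136], [15, 211, 158], [16, 196, 135], [120, 14, 151], [107, 197, 216]]
pot [ 0.5899247  -0.32654867] 513 435.6716347937472
dish [ 0.45390592 -0.33299904] 551 474.85483567020856
beaker [0.56567017 0.3212367 ] 478 411.8508407942718
bottle [0.53107691 0.41953794] 339 305.13606019341387
jar [0.45726083 0.309114  ] 355 327.56117925734725
tile [array([ 0.56021677, -0.11264964]), np.int32(1034)]
mat [0.51434198 0.08212931] 837
```

View pics/crop.png

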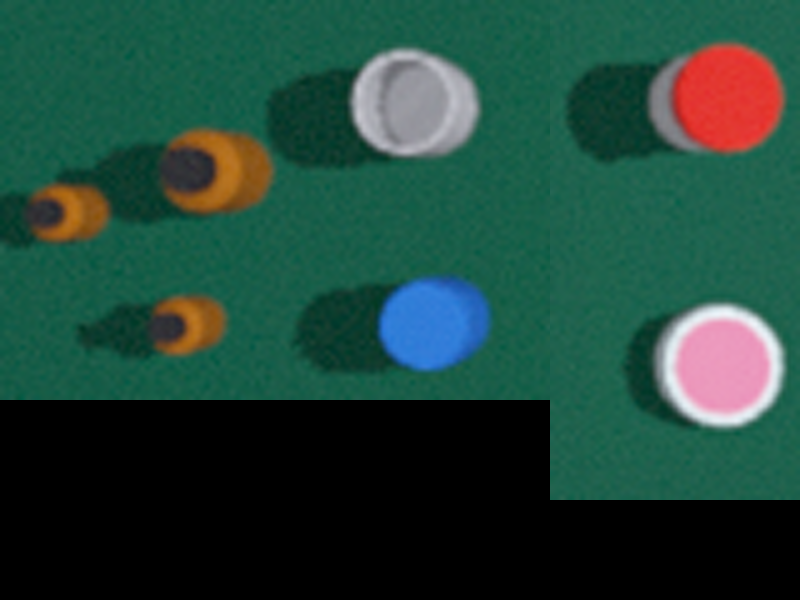

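>>> {"method": "move_arm", "body": {"rows": [[0,0,1,0,0,-6.4,0.6],[0,0,1,0,0,-6.4,0.6],[0,0,1,0,0,-6.4,0.6],[0,0,1,0,0,-6.4,0.6],[0,0,1,0,0,-6.4,0.6],[0,0,1,0,0,-6.4,0.6],[0,0,0,0,0,0,0.6]]}}

```text
time: 0.73
tool_pos: [0.2652, 0.5641, 0.1871]
tool_rot: [-0.002, -0.116, 0.993, -0.002]
contact_force: [-0.6, -0.3, -0.1]
gripper_width: 0.803
grasp_force: 0.0
```

```bash
cat > go.py <<'E'
import sys,numpy as np
from plant import manip
from scipy.spatial.transform import Rotation as Ro
T=dict(tile=(.5602,-.1126),mat=(.5143,.0821)); T={k:np.array(v) for k,v in T.items()}
y=(T["mat"]-T["tile"]);y/=np.hypot(*y);x=np.array([y[1],-y[0]])
T["mid"]=(T["tile"]+T["mat"])/2; T["jarT"]=T["mat"]+.079*x
T.update({k:np.array(v) for k,v in dict(pot=(.5899,-.3265),dish=(.4539,-.3330),beaker=(.5657,.3212),bottle=(.5311,.4195),jar=(.4573,.3091)).items()})
s=manip.state(); q=s["tool_rot"]; R=Ro.from_quat([q[1],q[2],q[3],q[0]]).as_matrix()
R0=np.column_stack([np.r_[-x,0],np.r_[y,0],[0,0,-1]])
print("t",round(s["time"],2),"tcp",s["tool_pos"].round(4),"F",s["contact_force"].round(1),"w",round(s["gripper_width"],3),"turn deg",np.degrees(Ro.from_matrix(R.T@R0).as_rotvec()).round(2))
p=s["tool_pos"]
for a in sys.argv[1:]:
    k,z=a.split(":"); g=np.r_[T[k],float(z)]; print(a,"cm",(R.T@(g-p)*100).round(2)); p=g
E
python3 go.py beaker:.19 beaker:.04 mat:.05 jar:.04 jarT:.046 bottle:.04 mid:.046 pot:.03 tile:.04 dish:.022 tile:.07
```

```text
t 0.73 tcp [0.2652 0.5641 0.1871] F [-0.6 -0.3 -0.1] w 0.803 turn deg [-0.21 -0.21  0.04]
beaker:.19 cm [-23.65 -30.55  -0.27]
beaker:.04 cm [-0.06  0.06 15.  ]
mat:.05 cm [ 10.51 -22.09  -0.88]
jar:.04 cm [ 0.32 23.41  0.91]
jarT:.046 cm [ -8.22 -23.41  -0.54]
bottle:.04 cm [-1.5  32.46  0.47]
mid:.046 cm [  9.4  -42.45  -0.41]
pot:.03 cm [  2.03 -31.5    1.72]
tile:.04 cm [-2.03 21.5  -1.09]
dish:.022 cm [ 15.41 -19.     1.93]
tile:.07 cm [-15.4   18.99  -4.93]
```

>>> {"method": "move_arm", "body": {"rows": [[-1.97,-2.55,0,-0.2,-0.2,0,0.6],[-1.97,-2.55,0,0,0,0,0.6],[-1.97,-2.55,0,0,0,0,0.6],[-1.97,-2.55,0,0,0,0,0.6],[-1.97,-2.55,0,0,0,0,0.6],[-1.97,-2.55,0,0,0,0,0.6],[-1.97,-2.55,0,0,0,0,0.6],[-1.97,-2.55,0,0,0,0,0.6],[-1.97,-2.55,0,0,0,0,0.6],[-1.97,-2.55,0,0,0,0,0.6],[-1.97,-2.55,0,0,0,0,0.6],[-1.97,-2.55,0,0,0,0,0.6],[0,0,0,0,0,0,0.6],[0,0,0,0,0,0,0.6]]}}

```text
time: 1.9
tool_pos: [0.5673, 0.3205, 0.1904]
tool_rot: [0.002, -0.112, 0.994, 0.002]
contact_force: [-0.0, 0.0, -0.3]
gripper_width: 0.803
grasp_force: 0.0
```

```bash
python3 go.py beaker:.04; python3 -c "
from h import *
f=manip.grab_frame('wrist');im=f['img']
T=[(.5657,.3212,.06)]
for a in A: cv2.circle(im,tuple(int(round(v)) for v in proj(f,(.5657+.025*np.cos(a),.3212+.025*np.sin(a),.06))[0]),1,(0,0,255),-1)
cv2.imwrite('pics/w1.png',im)"
```

```text
t 1.9 tcp [0.5673 0.3205 0.1904] F [-0.   0.  -0.3] w 0.803 turn deg [ 0.22  0.2  -0.36]
beaker:.04 cm [ 0.19  0.05 15.04]
```

View pics/w1.png

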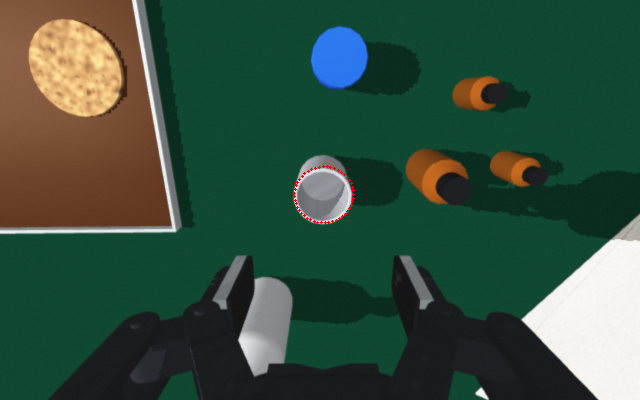

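>>> {"method": "move_arm", "body": {"rows": [[0.19,0.05,3,0.2,0.2,-0.4,0.6],[0,0,3,0,0,0,0.6],[0,0,3,0,0,0,0.6],[0,0,3,0,0,0,0.6],[0,0,3,0,0,0,0.6],[0,0,0,0,0,0,0.6],[0,0,0,0,0,0,-1],[0,0,0,0,0,0,-1],[0,0,0,0,0,0,-1],[0,0,0,0,0,0,-1],[0,0,0,0,0,0,-1],[0,0,0,0,0,0,-1],[0,0,-1,0,0,0,-1],[0,0,-2,0,0,0,-1],[0,0,-3,0,0,0,-1],[0,0,-2,0,0,0,-1],[0,0,0,0,0,0,-1]]}}

```text
time: 3.37
tool_pos: [0.5677, 0.3232, 0.1274]
tool_rot: [0.005, -0.118, 0.993, 0.002]
contact_force: [0.8, -0.2, 0.6]
gripper_width: 0.58
grasp_force: 62.2
```

```bash
python3 go.py mat:.12 mat:.051
```

```text
t 3.37 tcp [0.5677 0.3232 0.1274] F [ 0.8 -0.2  0.6] w 0.58 turn deg [0.11 0.63 0.33]
mat:.12 cm [ 10.87 -22.18   0.58]
mat:.051 cm [ 0.08 -0.01  6.9 ]
```

>>> {"method": "move_arm", "body": {"rows": [[0.5,-1,0,0,0.3,0,-1],[0.9,-1.8,0,0,0.3,0,-1],[1,-2.1,0,0,0,0.3,-1],[1,-2.1,0,0,0,0,-1],[1,-2.1,0,0,0,0,-1],[1,-2.1,0,0,0,0,-1],[1,-2.1,0,0,0,0,-1],[1,-2.1,0,0,0,0,-1],[1,-2.1,0,0,0,0,-1],[1,-2.1,0,0,0,0,-1],[0.9,-1.8,0,0,0,0,-1],[0.6,-1.1,0.6,0,0,0,-1],[0,0,0,0,0,0,-1],[0,0,0,0,0,0,-1],[0,0,0,0,0,0,-1]]}}

```text
time: 4.62
tool_pos: [0.5097, 0.078, 0.1143]
tool_rot: [-0.006, -0.116, 0.993, -0.0]
contact_force: [-0.1, 0.3, -1.1]
gripper_width: 0.577
grasp_force: 62.3
```

```bash
python3 go.py mat:.052
```

```text
t 4.62 tcp [0.5097 0.078  0.1143] F [-0.1  0.3 -1.1] w 0.577 turn deg [ 0.04 -0.67  0.05]
mat:.052 cm [-0.62  0.28  6.22]
```

>>> {"method": "move_arm", "body": {"rows": [[-0.6,0.3,1.5,0,-0.6,0,-1],[0,0,1.5,0,0,0,-1],[0,0,1.2,0,0,0,-1],[0,0,0.8,0,0,0,-1],[0,0,0,0,0,0,-1],[0,0,0,0,0,0,-1],[0,0,0,0,0,0,-1]]}}

```text
time: 5.2
tool_pos: [0.5157, 0.0821, 0.0657]
tool_rot: [0.001, -0.116, 0.993, -0.0]
contact_force: [-0.8, -0.4, -1.3]
gripper_width: 0.577
grasp_force: 62.3
```

```bash
python3 go.py mat:.050; python3 -c "
from h import *
for i in range(3):
    f=manip.grab_frame('wrist');s=manip.state();print(s['tool_pos'].round(4),s['tool_rot'].round(4))
cv2.imwrite('pics/w2.png',f['img'])"
```

```text
t 5.2 tcp [0.5157 0.0821 0.0657] F [-0.8 -0.4 -1.3] w 0.577 turn deg [-0.02  0.06  0.05]
mat:.050 cm [0.14 0.04 1.57]
[0.5159 0.082  0.066 ] [ 8.000e-04 -1.159e-01  9.933e-01 -1.000e-04]
[0.5159 0.082  0.0661] [ 9.000e-04 -1.158e-01  9.933e-01 -1.000e-04]
[0.5159 0.0819 0.0661] [ 9.000e-04 -1.158e-01  9.933e-01 -1.000e-04]
```

View pics/w2.png

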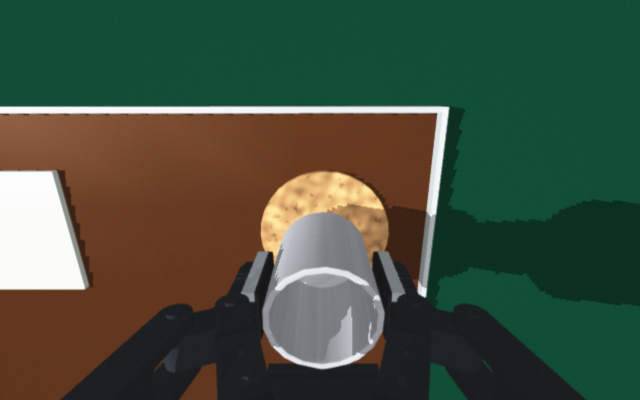

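>>> {"method": "move_arm", "body": {"rows": [[0.1,0,0.7,0,0,0,-1],[0,0,0.4,0,0,0,-1],[0,0,0.2,0,0,0,-1],[0,0,0,0,0,0,-1],[0,0,0,0,0,0,-1]]}}

```text
time: 5.77
tool_pos: [0.514, 0.0816, 0.0518]
tool_rot: [-0.0, -0.116, 0.993, -0.0]
contact_force: [-0.3, -0.3, -0.3]
gripper_width: 0.583
grasp_force: 62.3
```

>>> {"method": "move_arm", "body": {"rows": [[0,0,0.15,0,0,0,-1],[0,0,0,0,0,0,-1],[0,0,0,0,0,0,-1]]}}

```text
time: 6.02
tool_pos: [0.5145, 0.0817, 0.0509]
tool_rot: [0.0, -0.116, 0.993, -0.0]
contact_force: [-1.3, -0.8, 0.9]
gripper_width: 0.575
grasp_force: 62.4
```

>>> {"method": "move_arm", "body": {"rows": [[0,0,0.1,0,0,0,-1],[0,0,0,0,0,0,-1],[0,0,0,0,0,0,0.5],[0,0,0,0,0,0,0.5],[0,0,0,0,0,0,0.5],[0,0,0,0,0,0,0.5],[0,0,-1,0,0,0,0.5],[0,0,-2,0,0,0,0.5],[0,0,-3,0,0,0,0.5],[0,0,-3,0,0,0,0.5],[0,0,-1,0,0,0,0.5],[0,0,0,0,0,0,0.5],[0,0,0,0,0,0,0.5]]}}

```text
time: 7.1
tool_pos: [0.5143, 0.0817, 0.1499]
tool_rot: [0.001, -0.116, 0.993, -0.0]
contact_force: [-0.3, -1.0, -1.0]
gripper_width: 0.755
grasp_force: 0.0
```

```bash
python3 go.py jar:.15 jar:.04
```

```text
t 7.1 tcp [0.5143 0.0817 0.1499] F [-0.3 -1.  -1. ] w 0.755 turn deg [-0.02  0.06  0.04]
jar:.15 cm [ 3.200e-01  2.344e+01 -2.000e-02]
jar:.04 cm [1.0e-02 0.0e+00 1.1e+01]
```

>>> {"method": "move_arm", "body": {"rows": [[0,1,0,0,0,0,0.5],[0.3,2,0,0,0,0,0.5],[0,2.5,0,0,0,0,0.5],[0,2.5,0,0,0,0,0.5],[0,2.5,0,0,0,0,0.5],[0,2.5,0,0,0,0,0.5],[0,2.5,0,0,0,0,0.5],[0,2.5,0,0,0,0,0.5],[0,2.5,0,0,0,0,0.5],[0,1.9,0,0,0,0,0.5],[0,1,0,0,0,0,0.5],[0,0,0,0,0,0,0.5],[0,0,1,0,0,0,0.5],[0,0,2,0,0,0,0.5],[0,0,2,0,0,0,0.5],[0,0,0,0,0,0,0.5],[0,0,0,0,0,0,0.5]]}}

```text
time: 8.52
tool_pos: [0.4563, 0.307, 0.0973]
tool_rot: [-0.002, -0.115, 0.993, -0.001]
contact_force: [0.5, -0.2, 0.3]
gripper_width: 0.752
grasp_force: 0.0
```

```bash
python3 go.py jar:.04
```

```text
t 8.52 tcp [0.4563 0.307  0.0973] F [ 0.5 -0.2  0.3] w 0.752 turn deg [-0.08 -0.25 -0.05]
jar:.04 cm [-0.17  0.19  5.73]
```

>>> {"method": "move_arm", "body": {"rows": [[-0.2,0.2,2,0,0,0,0.5],[0,0,2,0,0,0,0.5],[0,0,1,0,0,0,0.5],[0,0,0.7,0,0,0,0.5],[0,0,0,0,0,0,0.5],[0,0,0,0,0,0,-1],[0,0,0,0,0,0,-1],[0,0,0,0,0,0,-1],[0,0,0,0,0,0,-1],[0,0,0,0,0,0,-1],[0,0,0,0,0,0,-1],[0,0,0,0,0,0,-1]]}}

```text
time: 9.52
tool_pos: [0.4601, 0.3117, 0.0443]
tool_rot: [0.001, -0.116, 0.993, 0.0]
contact_force: [0.5, -0.3, 5.6]
gripper_width: 0.489
grasp_force: 61.3
```

```bash
python3 go.py jarT:.13 jarT:.046
```

```text
t 9.52 tcp [0.4601 0.3117 0.0443] F [ 0.5 -0.3  5.6] w 0.489 turn deg [0.03 0.17 0.04]
jarT:.13 cm [ -7.91 -23.59  -8.56]
jarT:.046 cm [ 0.03 -0.    8.4 ]
```

>>> {"method": "move_arm", "body": {"rows": [[0,0,-1,0,0,0,-1],[0,0,-2,0,0,0,-1],[0,0,-3,0,0,0,-1],[0,0,-2,0,0,0,-1],[0,0,-1,0,0,0,-1],[-0.35,-1,0,0,0,0,-1],[-0.7,-2,0,0,0,0,-1],[-0.85,-2.5,0,0,0,0,-1],[-0.85,-2.5,0,0,0,0,-1],[-0.85,-2.5,0,0,0,0,-1],[-0.85,-2.5,0,0,0,0,-1],[-0.85,-2.5,0,0,0,0,-1],[-0.85,-2.5,0,0,0,0,-1],[-0.85,-2.5,0,0,0,0,-1],[-0.75,-2.1,0,0,0,0,-1],[-0.35,-1,0,0,0,0,-1],[0,0,0,0,0,0,-1],[0,0,0,0,0,0,-1],[0,0,0,0,0,0,-1],[0,0,0,0,0,0,-1]]}}

```text
time: 11.18
tool_pos: [0.5911, 0.1011, 0.1321]
tool_rot: [-0.001, -0.117, 0.993, 0.0]
contact_force: [-0.9, -0.8, -1.1]
gripper_width: 0.494
grasp_force: 61.0
```

```bash
python3 go.py jarT:.06
```

```text
t 11.18 tcp [0.5911 0.1011 0.1321] F [-0.9 -0.8 -1.1] w 0.494 turn deg [ 0.02 -0.06  0.12]
jarT:.06 cm [ 0.01 -0.09  7.21]
```

>>> {"method": "move_arm", "body": {"rows": [[-0.2,-0.1,1,0,0,0,-1],[0,0,2,0,0,0,-1],[0,0,2,0,0,0,-1],[0,0,1.5,0,0,0,-1],[0,0,1,0,0,0,-1],[0,0,0.5,0,0,0,-1],[0,0,0.2,0,0,0,-1],[0,0,0,0,0,0,-1],[0,0,0,0,0,0,-1],[0,0,0,0,0,0,-1]]}}

```text
time: 12.02
tool_pos: [0.5948, 0.0996, 0.0513]
tool_rot: [0.001, -0.116, 0.993, -0.0]
contact_force: [0.3, -0.5, -0.7]
gripper_width: 0.495
grasp_force: 61.1
```

>>> {"method": "move_arm", "body": {"rows": [[0,0,0.1,0,0,0,-1],[0,0,0,0,0,0,-1],[0,0,0,0,0,0,-1]]}}

```text
time: 12.27
tool_pos: [0.5948, 0.0996, 0.0503]
tool_rot: [0.001, -0.116, 0.993, -0.0]
contact_force: [0.0, 0.4, 1.4]
gripper_width: 0.492
grasp_force: 61.3
```

>>> {"method": "move_arm", "body": {"rows": [[0,0,0.1,0,0,0,-1],[0,0,0,0,0,0,-1],[0,0,0,0,0,0,0.4],[0,0,0,0,0,0,0.4],[0,0,0,0,0,0,0.4],[0,0,0,0,0,0,0.4],[0,0,-1,0,0,0,0.4],[0,0,-2,0,0,0,0.4],[0,0,-3,0,0,0,0.4],[0,0,-3,0,0,0,0.4],[0,0,-2,0,0,0,0.4],[0,0,0,0,0,0,0.4],[0,0,0,0,0,0,0.4]]}}

```text
time: 13.35
tool_pos: [0.5953, 0.0996, 0.161]
tool_rot: [0.002, -0.116, 0.993, -0.0]
contact_force: [-0.7, 0.7, -0.9]
gripper_width: 0.702
grasp_force: 0.0
```

```bash
python3 go.py bottle:.16 bottle:.042
```

```text
t 13.35 tcp [0.5953 0.0996 0.161 ] F [-0.7  0.7 -0.9] w 0.702 turn deg [-0.05  0.23  0.04]
bottle:.16 cm [-1.11 32.61  0.08]
bottle:.042 cm [5.00e-02 1.00e-02 1.18e+01]
```

>>> {"method": "move_arm", "body": {"rows": [[0,1,0,0,0,0,0.4],[-0.1,2,0,0,0,0,0.4],[-0.1,3,0,0,0,0,0.4],[-0.1,3,0,0,0,0,0.4],[-0.1,3,0,0,0,0,0.4],[-0.1,3,0,0,0,0,0.4],[-0.1,3,0,0,0,0,0.4],[-0.1,3,0,0,0,0,0.4],[-0.1,3,0,0,0,0,0.4],[-0.1,3,0,0,0,0,0.4],[-0.1,3,0,0,0,0,0.4],[-0.1,1.6,0,0,0,0,0.4],[0,1,0,0,0,0,0.4],[0,0,0,0,0,0,0.4],[0,0,1,0,0,0,0.4],[0,0,1,0,0,0,0.4],[0,0,0,0,0,0,0.4],[0,0,0,0,0,0,0.4],[0,0,0,0,0,0,0.4]]}}

```text
time: 14.93
tool_pos: [0.5301, 0.4183, 0.1381]
tool_rot: [-0.0, -0.115, 0.993, -0.0]
contact_force: [0.4, 0.2, 1.8]
gripper_width: 0.701
grasp_force: 0.0
```

```bash
python3 go.py bottle:.042; python3 -c "
from h import *
f=manip.grab_frame('wrist');im=f['img']
for x,y,r,z in [(.5311,.4195,.0115,.082)]:
  for a in A: cv2.circle(im,tuple(int(round(v)) for v in proj(f,(x+r*np.cos(a),y+r*np.sin(a),z))[0]),1,(0,0,255),-1)
cv2.imwrite('pics/w3.png',im)"
```

```text
t 14.93 tcp [0.5301 0.4183 0.1381] F [0.4 0.2 1.8] w 0.701 turn deg [-0.02 -0.04 -0.04]
bottle:.042 cm [-0.13  0.1   9.61]
```

View pics/w3.png

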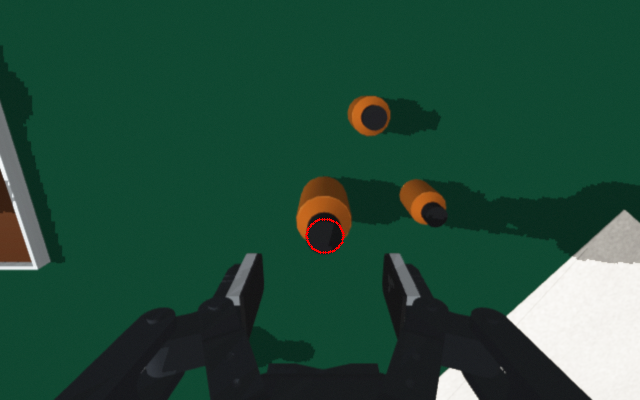

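>>> {"method": "move_arm", "body": {"rows": [[-0.1,0.1,1,0,0,0,0.4],[0,0,2,0,0,0,0.4],[0,0,2.5,0,0,0,0.4],[0,0,2.5,0,0,0,0.4],[0,0,1.3,0,0,0,0.4],[0,0,0.3,0,0,0,0.4],[0,0,0,0,0,0,0.4],[0,0,0,0,0,0,-1],[0,0,0,0,0,0,-1],[0,0,0,0,0,0,-1],[0,0,0,0,0,0,-1],[0,0,0,0,0,0,-1],[0,0,0,0,0,0,-1],[0,0,0,0,0,0,-1]]}}

```text
time: 16.15
tool_pos: [0.5321, 0.4215, 0.045]
tool_rot: [0.002, -0.116, 0.993, 0.001]
contact_force: [0.6, -0.3, 6.5]
gripper_width: 0.454
grasp_force: 60.7
```

```bash
python3 go.py mid:.16
```

```text
t 16.15 tcp [0.5321 0.4215 0.045 ] F [ 0.6 -0.3  6.5] w 0.454 turn deg [0.07 0.23 0.04]
mid:.16 cm [  9.5  -42.6  -11.59]
```

>>> {"method": "move_arm", "body": {"rows": [[0,0,-1,0,0,0,-1],[0,0,-3,0,0,0,-1],[0,0,-4,0,0,0,-1],[0,0,-3,0,0,0,-1],[0,0,-1,0,0,0,-1],[0.2,-1,0,0,0,0,-1],[0.45,-2,0,0,0,0,-1],[0.67,-3,0,0,0,0,-1],[0.67,-3,0,0,0,0,-1],[0.67,-3,0,0,0,0,-1],[0.67,-3,0,0,0,0,-1],[0.67,-3,0,0,0,0,-1],[0.67,-3,0,0,0,0,-1],[0.67,-3,0,0,0,0,-1],[0.67,-3,0,0,0,0,-1],[0.67,-3,0,0,0,0,-1],[0.67,-3,0,0,0,0,-1],[0.67,-3,0,0,0,0,-1],[0.67,-3,0,0,0,0,-1],[0.55,-2.4,0,0,0,0,-1]]}}

```text
time: 17.82
tool_pos: [0.5334, -0.0058, 0.1592]
tool_rot: [-0.003, -0.115, 0.993, 0.0]
contact_force: [0.1, 0.5, -1.0]
gripper_width: 0.455
grasp_force: 60.6
```

>>> {"method": "move_arm", "body": {"rows": [[0.26,-1.2,0,0,0,0,-1],[0,0,0,0,0,0,-1],[0,0,0,0,0,0,-1],[0,0,0,0,0,0,-1],[0,0,0,0,0,0,-1]]}}

```text
time: 18.23
tool_pos: [0.5358, -0.0147, 0.1619]
tool_rot: [-0.001, -0.117, 0.993, 0.0]
contact_force: [-0.4, 0.2, -0.8]
gripper_width: 0.451
grasp_force: 60.6
```

```bash
python3 go.py mid:.051
```

```text
t 18.23 tcp [ 0.5358 -0.0147  0.1619] F [-0.4  0.2 -0.8] w 0.451 turn deg [ 0.04 -0.06  0.12]
mid:.051 cm [-0.14 -0.09 11.09]
```

>>> {"method": "move_arm", "body": {"rows": [[-0.1,-0.1,1,0,0,0,-1],[0,0,2,0,0,0,-1],[0,0,3,0,0,0,-1],[0,0,2.5,0,0,0,-1],[0,0,1.5,0,0,0,-1],[0,0,0.8,0,0,0,-1],[0,0,0.4,0,0,0,-1],[0,0,0,0,0,0,-1],[0,0,0,0,0,0,-1],[0,0,0.1,0,0,0,-1],[0,0,0,0,0,0,-1],[0,0,0,0,0,0,-1]]}}

```text
time: 19.23
tool_pos: [0.5382, -0.0162, 0.051]
tool_rot: [0.001, -0.116, 0.993, 0.0]
contact_force: [-3.4, 0.6, 6.4]
gripper_width: 0.451
grasp_force: 61.2
```

>>> {"method": "move_arm", "body": {"rows": [[0,0,0,0,0,0,0.5],[0,0,0,0,0,0,0.5],[0,0,0,0,0,0,0.5],[0,0,0,0,0,0,0.5],[0,0,-1,0,0,0,0.5],[0,0,-2,0,0,0,0.5],[0,0,-3,0,0,0,0.5],[0,0,-3,0,0,0,0.5],[0,0,-2,0,0,0,0.5],[0,0,0,0,0,0,0.5],[0,0,0,0,0,0,0.5],[0,0,0,0,0,0,0.5]]}}

```text
time: 20.23
tool_pos: [0.5369, -0.0165, 0.159]
tool_rot: [-0.0, -0.116, 0.993, 0.0]
contact_force: [0.1, -0.4, -0.7]
gripper_width: 0.754
grasp_force: 0.0
```

```bash
python3 go.py pot:.16
```

```text
t 20.23 tcp [ 0.5369 -0.0165  0.159 ] F [ 0.1 -0.4 -0.7] w 0.754 turn deg [ 0.02 -0.06  0.04]
pot:.16 cm [  1.97 -31.38  -0.11]
```

>>> {"method": "move_arm", "body": {"rows": [[0,-1,0,0,0,0,0.5],[0.2,-2,0,0,0,0,0.5],[0.2,-3,0,0,0,0,0.5],[0.2,-3,0,0,0,0,0.5],[0.2,-3,0,0,0,0,0.5],[0.2,-3,0,0,0,0,0.5],[0.2,-3,0,0,0,0,0.5],[0.2,-3,0,0,0,0,0.5],[0.2,-3,0,0,0,0,0.5],[0.2,-3,0,0,0,0,0.5],[0.2,-2.9,0,0,0,0,0.5],[0,-1.5,0,0,0,0,0.5],[0,0,2,0,0,0,0.5],[0,0,2,0,0,0,0.5],[0,0,1,0,0,0,0.5],[0,0,0,0,0,0,0.5],[0,0,0,0,0,0,0.5],[0,0,0,0,0,0,0.5],[0,0,0,0,0,0,0.5]]}}

```text
time: 21.82
tool_pos: [0.591, -0.3272, 0.1112]
tool_rot: [0.001, -0.116, 0.993, -0.001]
contact_force: [-0.3, -0.1, 1.0]
gripper_width: 0.75
grasp_force: 0.0
```

```bash
python3 go.py pot:.028; python3 -c "
from h import *
f=manip.grab_frame('wrist');im=f['img']
for x,y,r,z in [(.5899,-.3265,.026,.045),(.4539,-.333,.03,.016)]:
  for a in A: cv2.circle(im,tuple(int(round(v)) for v in proj(f,(x+r*np.cos(a),y+r*np.sin(a),z))[0]),1,(255,0,0),-1)
cv2.imwrite('pics/w4.png',im)"
```

```text
t 21.82 tcp [ 0.591  -0.3272  0.1112] F [-0.3 -0.1  1. ] w 0.75 turn deg [-0.11  0.09  0.06]
pot:.028 cm [0.1  0.11 8.32]
```

View pics/w4.png

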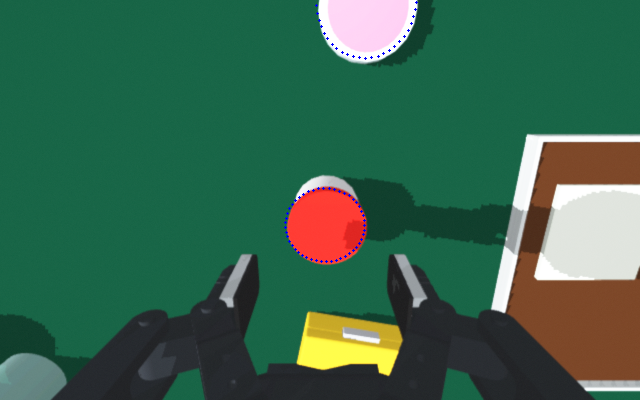

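>>> {"method": "move_arm", "body": {"rows": [[0.1,0.1,1,0,0,0,0.5],[0,0,2,0,0,0,0.5],[0,0,2,0,0,0,0.5],[0,0,1.5,0,0,0,0.5],[0,0,0.8,0,0,0,0.5],[0,0,0.3,0,0,0,0.5],[0,0,0,0,0,0,0.5],[0,0,0,0,0,0,-1],[0,0,0,0,0,0,-1],[0,0,0,0,0,0,-1],[0,0,0,0,0,0,-1],[0,0,0,0,0,0,-1],[0,0,0,0,0,0,-1],[0,0,-1,0,0,0,-1],[0,0,-2,0,0,0,-1],[0,0,-3,0,0,0,-1],[0,0,-2,0,0,0,-1],[0,0,0,0,0,0,-1],[0,0,0,0,0,0,-1],[0,0,0,0,0,0,-1]]}}

```text
time: 23.53
tool_pos: [0.588, -0.3254, 0.112]
tool_rot: [-0.001, -0.116, 0.993, 0.001]
contact_force: [-0.6, -0.4, -1.4]
gripper_width: 0.585
grasp_force: 62.4
```

```bash
python3 go.py tile:.11 tile:.046
```

```text
t 23.53 tcp [ 0.588  -0.3254  0.112 ] F [-0.6 -0.4 -1.4] w 0.585 turn deg [ 0.11 -0.11  0.04]
tile:.11 cm [-2.19 21.35  0.24]
tile:.046 cm [-0.01 -0.01  6.4 ]
```

>>> {"method": "move_arm", "body": {"rows": [[-0.25,1,0,0,0,0,-1],[-0.25,2,0,0,0,0,-1],[-0.25,3,0,0,0,0,-1],[-0.25,3,0,0,0,0,-1],[-0.25,3,0,0,0,0,-1],[-0.25,3,0,0,0,0,-1],[-0.25,3,0,0,0,0,-1],[-0.25,2.3,0,0,0,0,-1],[0,1,0,0,0,0,-1],[0,0,1,0,0,0,-1],[0,0,2,0,0,0,-1],[0,0,2,0,0,0,-1],[0,0,0.9,0,0,0,-1],[0,0,0,0,0,0,-1],[0,0,0,0,0,0,-1],[0,0,0,0,0,0,-1]]}}

```text
time: 24.87
tool_pos: [0.5601, -0.1149, 0.0553]
tool_rot: [0.001, -0.116, 0.993, -0.0]
contact_force: [-0.4, -0.3, -1.1]
gripper_width: 0.586
grasp_force: 62.5
```

```bash
python3 go.py tile:.044
```

```text
t 24.87 tcp [ 0.5601 -0.1149  0.0553] F [-0.4 -0.3 -1.1] w 0.586 turn deg [-0.05  0.06  0.  ]
tile:.044 cm [-0.06  0.22  1.13]
```

>>> {"method": "move_arm", "body": {"rows": [[0.1,0.2,0.5,0,0,0,-1],[0,0,0.3,0,0,0,-1],[0,0,0.2,0,0,0,-1],[0,0,0,0,0,0,-1],[0,0,0,0,0,0,-1],[0,0,0,0,0,0,-1]]}}

```text
time: 25.37
tool_pos: [0.5582, -0.1125, 0.045]
tool_rot: [0.0, -0.116, 0.993, -0.0]
contact_force: [-1.8, 1.0, 1.9]
gripper_width: 0.59
grasp_force: 62.7
```

>>> {"method": "move_arm", "body": {"rows": [[0,0,0.1,0,0,0,-1],[0,0,0,0,0,0,-1],[0,0,0,0,0,0,-1],[0,0,0,0,0,0,0.7],[0,0,0,0,0,0,0.7],[0,0,0,0,0,0,0.7],[0,0,0,0,0,0,0.7],[0,0,-1,0,0,0,0.7],[0,0,-2,0,0,0,0.7],[0,0,-3,0,0,0,0.7],[0,0,-3,0,0,0,0.7],[0,0,0,0,0,0,0.7],[0,0,0,0,0,0,0.7],[0,0,0,0,0,0,0.7]]}}

```text
time: 26.53
tool_pos: [0.5579, -0.1124, 0.1337]
tool_rot: [0.0, -0.116, 0.993, -0.0]
contact_force: [0.3, -0.9, -1.0]
gripper_width: 0.847
grasp_force: 0.0
```

```bash
python3 go.py dish:.13; python3 -c "
from h import *
f=manip.grab_frame('top');cv2.imwrite('pics/t2.png',cv2.resize(f['img'][130:280,260:500],None,fx=3,fy=3,interpolation=cv2.INTER_CUBIC))"
```

```text
t 26.53 tcp [ 0.5579 -0.1124  0.1337] F [ 0.3 -0.9 -1. ] w 0.847 turn deg [-0.01  0.    0.04]
dish:.13 cm [ 15.19 -19.08   0.37]
```

View pics/t2.png

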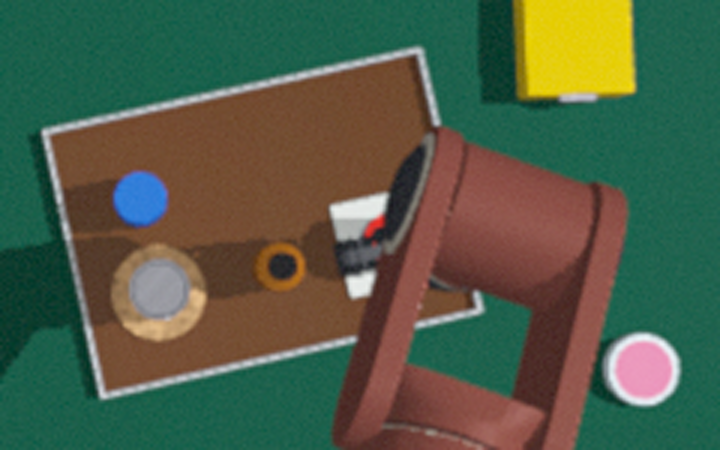

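>>> {"method": "move_arm", "body": {"rows": [[0.8,-1,0,0,0,0,0.7],[1.6,-2,0,0,0,0,0.7],[1.83,-2.3,0,0,0,0,0.7],[1.83,-2.3,0,0,0,0,0.7],[1.83,-2.3,0,0,0,0,0.7],[1.83,-2.3,0,0,0,0,0.7],[1.83,-2.3,0,0,0,0,0.7],[1.83,-2.3,0,0,0,0,0.7],[1.25,-1.6,0,0,0,0,0.7],[0.55,-0.7,0,0,0,0,0.7],[0,0,2,0,0,0,0.7],[0,0,3,0,0,0,0.7],[0,0,2,0,0,0,0.7],[0,0,1,0,0,0,0.7],[0,0,0,0,0,0,0.7],[0,0,0,0,0,0,0.7],[0,0,0,0,0,0,0.7],[0,0,0,0,0,0,0.7]]}}

```text
time: 28.08
tool_pos: [0.4553, -0.3341, 0.0555]
tool_rot: [0.001, -0.116, 0.993, -0.001]
contact_force: [0.2, -0.4, 0.1]
gripper_width: 0.848
grasp_force: 0.0
```

```bash
python3 go.py dish:.025; python3 -c "
from h import *
f=manip.grab_frame('wrist');cv2.imwrite('pics/w5.png',f['img'])"
```

```text
t 28.08 tcp [ 0.4553 -0.3341  0.0555] F [ 0.2 -0.4  0.1] w 0.848 turn deg [-0.16  0.1   0.05]
dish:.025 cm [0.12 0.15 3.05]
```

View pics/w5.png

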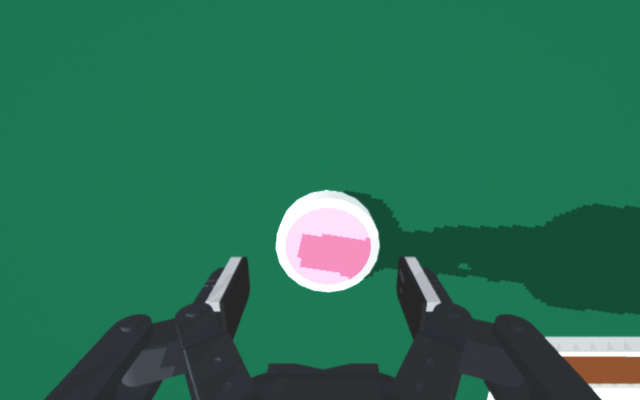

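>>> {"method": "move_arm", "body": {"rows": [[0.1,0.15,1.2,0,0,0,0.7],[0,0,1,0,0,0,0.7],[0,0,0.6,0,0,0,0.7],[0,0,0.2,0,0,0,0.7],[0,0,0,0,0,0,0.7],[0,0,0,0,0,0,0.7],[0,0,0,0,0,0,0.7]]}}

```text
time: 28.72
tool_pos: [0.4531, -0.3322, 0.0238]
tool_rot: [0.0, -0.116, 0.993, -0.0]
contact_force: [0.2, -0.5, 0.9]
gripper_width: 0.846
grasp_force: 0.0
```

>>> {"method": "move_arm", "body": {"rows": [[0,0,0.2,0,0,0,0.7],[0,0,0,0,0,0,0.7],[0,0,0,0,0,0,0.7]]}}

```text
time: 28.97
tool_pos: [0.453, -0.3321, 0.0217]
tool_rot: [0.0, -0.116, 0.993, -0.0]
contact_force: [0.6, 1.1, 0.4]
gripper_width: 0.848
grasp_force: 0.0
```

No bench contact; close here and check.

>>> {"method": "move_arm", "body": {"rows": [[0,0,0,0,0,0,-1],[0,0,0,0,0,0,-1],[0,0,0,0,0,0,-1],[0,0,0,0,0,0,-1],[0,0,0,0,0,0,-1],[0,0,0,0,0,0,-1]]}}

```text
time: 29.47
tool_pos: [0.4535, -0.3326, 0.0225]
tool_rot: [0.001, -0.116, 0.993, -0.001]
contact_force: [-0.1, -0.5, 5.7]
gripper_width: 0.663
grasp_force: 64.3
```

>>> {"method": "move_arm", "body": {"rows": [[0,0,-1,0,0,0,-1],[0,0,-2,0,0,0,-1],[0,0,-3,0,0,0,-1],[0,0,-3,0,0,0,-1],[0,0,-2,0,0,0,-1],[0,0,0,0,0,0,-1],[0,0,0,0,0,0,-1],[0,0,0,0,0,0,-1]]}}

```text
time: 30.13
tool_pos: [0.4521, -0.3313, 0.1302]
tool_rot: [-0.001, -0.116, 0.993, 0.001]
contact_force: [-0.1, -0.1, -0.4]
gripper_width: 0.672
grasp_force: 63.9
```

```bash
python3 go.py tile:.135 tile:.078;  python3 -c "
from h import *
f=manip.grab_frame('wrist');cv2.imwrite('pics/w6.png',f['img'])"
```

```text
t 30.13 tcp [ 0.4521 -0.3313  0.1302] F [-0.1 -0.1 -0.4] w 0.672 turn deg [ 0.11 -0.07  0.04]
tile:.135 cm [-15.55  18.79  -0.47]
tile:.078 cm [-0.01 -0.01  5.7 ]
```

View pics/w6.png

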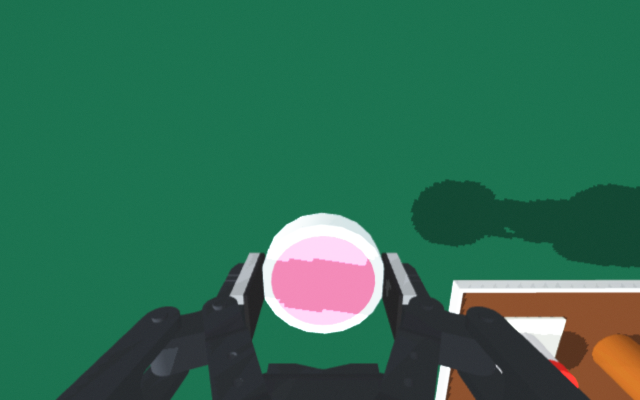

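>>> {"method": "move_arm", "body": {"rows": [[-0.8,1,0,0,0,0,-1],[-1.6,2,0,0,0,0,-1],[-1.9,2.3,0,0,0,0,-1],[-1.9,2.3,0,0,0,0,-1],[-1.9,2.3,0,0,0,0,-1],[-1.9,2.3,0,0,0,0,-1],[-1.9,2.3,0,0,0,0,-1],[-1.9,2.3,0,0,0,0,-1],[-1.2,1.4,0,0,0,0,-1],[-0.5,0.6,0,0,0,0,-1],[0,0,0,0,0,0,-1],[0,0,1.5,0,0,0,-1],[0,0,1.5,0,0,0,-1],[0,0,0.8,0,0,0,-1],[0,0,0,0,0,0,-1],[0,0,0,0,0,0,-1],[0,0,0,0,0,0,-1],[0,0,0,0,0,0,-1],[0,0,0,0,0,0,-1]]}}

```text
time: 31.77
tool_pos: [0.5611, -0.1138, 0.0947]
tool_rot: [0.001, -0.116, 0.993, -0.0]
contact_force: [0.6, 0.5, -0.9]
gripper_width: 0.668
grasp_force: 64.0
```

```bash
python3 go.py tile:.078;  python3 -c "
from h import *
f=manip.grab_frame('wrist');im=f['img']
for x,y,r,z in [(.56,-.1125,.026,.055)]:
  for a in A: cv2.circle(im,tuple(int(round(v)) for v in proj(f,(x+r*np.cos(a),y+r*np.sin(a),z))[0]),1,(255,0,0),-1)
cv2.imwrite('pics/w7.png',im)"
```

```text
t 31.77 tcp [ 0.5611 -0.1138  0.0947] F [ 0.6  0.5 -0.9] w 0.668 turn deg [-0.06  0.09  0.02]
tile:.078 cm [0.06 0.14 1.67]
```

View pics/w7.png

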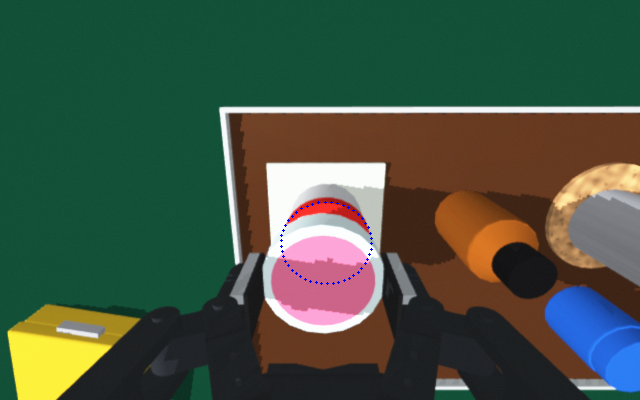

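>>> {"method": "move_arm", "body": {"rows": [[0.2,0.1,0.6,0,0,0,-1],[0,0,0.5,0,0,0,-1],[0,0,0.3,0,0,0,-1],[0,0,0,0,0,0,-1],[0,0,0,0,0,0,-1],[0,0,0,0,0,0,-1]]}}

```text
time: 32.32
tool_pos: [0.5583, -0.1129, 0.0795]
tool_rot: [-0.0, -0.116, 0.993, -0.0]
contact_force: [-0.1, -0.4, -0.9]
gripper_width: 0.667
grasp_force: 64.0
```

>>> {"method": "move_arm", "body": {"rows": [[0,0,0.1,0,0,0,-1],[0,0,0,0,0,0,-1],[0,0,0,0,0,0,-1]]}}

```text
time: 32.57
tool_pos: [0.5584, -0.1129, 0.0787]
tool_rot: [0.0, -0.116, 0.993, -0.0]
contact_force: [0.0, -0.6, -0.0]
gripper_width: 0.668
grasp_force: 64.0
```

>>> {"method": "move_arm", "body": {"rows": [[0,0,0.1,0,0,0,-1],[0,0,0,0,0,0,-1],[0,0,0,0,0,0,-1]]}}

```text
time: 32.82
tool_pos: [0.5583, -0.1129, 0.0776]
tool_rot: [0.0, -0.116, 0.993, -0.0]
contact_force: [-0.3, -0.9, -0.6]
gripper_width: 0.67
grasp_force: 64.0
```

>>> {"method": "move_arm", "body": {"rows": [[0,0,0.05,0,0,0,-1],[0,0,0,0,0,0,-1],[0,0,0,0,0,0,-1]]}}

```text
time: 33.07
tool_pos: [0.5584, -0.1129, 0.0776]
tool_rot: [0.0, -0.116, 0.993, -0.0]
contact_force: [-2.5, 0.3, 2.7]
gripper_width: 0.668
grasp_force: 64.4
```

Contact. Release, rise, move aside toward the robot.

>>> {"method": "move_arm", "body": {"rows": [[0,0,0,0,0,0,0.7],[0,0,0,0,0,0,0.7],[0,0,0,0,0,0,0.7],[0,0,0,0,0,0,0.7],[0,0,0,0,0,0,0.7],[0,0,-1,0,0,0,0.7],[0,0,-2,0,0,0,0.7],[0,0,-3,0,0,0,0.7],[0,0,-3,0,0,0,0.7],[1,-3,-1,0,0,0,0.7],[1,-4,0,0,0,0,0.7],[1,-4,0,0,0,0,0.7],[1,-4,0,0,0,0,0.7],[1,-4,0,0,0,0,0.7],[1,-4,0,0,0,0,0.7],[1,-4,0,0,0,0,0.7],[1,-3,0,0,0,0,0.7],[0,0,0,0,0,0,0.7],[0,0,0,0,0,0,0.7]]}}

```text
time: 34.65
tool_pos: [0.549, -0.4249, 0.1776]
tool_rot: [0.0, -0.114, 0.993, -0.0]
contact_force: [0.0, 0.1, 0.4]
gripper_width: 0.849
grasp_force: 0.0
```

```bash
cat > chk.py <<'E'
from h import *
f=manip.grab_frame("top"); im=f["img"]; hsv=cv2.cvtColor(im,cv2.COLOR_BGR2HSV)
H,Sa,V=[hsv[...,i].astype(int) for i in range(3)]
tile=np.array((.5602,-.1126));mat=np.array((.5143,.0821));y=(mat-tile)/np.hypot(*(mat-tile));x=np.array([y[1],-y[0]])
mid=(tile+mat)/2
def rep(k,c,z,o): 
    d=unproj(f,c,z)-o; print(k,"tray dx,dy mm",(np.array([d@x,d@y])*1000).round(1))
rep("dish(pink)",comp((H>140)&(H<178)&(Sa>50),(389,205))[0],.071,tile)
m=(H>100)&(H<115)&(Sa>120)
print("jar",[((q:=locate(f,m,(306,196),ST["jar"],.006)[0]-mat)@x*1000),q@y*1000])
m=(Sa<70)&(V>60)
print("beaker",[((q:=locate(f,m,(313,226),ST["beaker"],.010)[0]-mat)@x*1000),q@y*1000])
m=(V<75)
rep("cap",comp(m&(np.hypot(*(np.indices(m.shape)[::-1]-np.array([353,218])[:,None,None]))<9),(354,218))[0],.088,mid)
g=manip.grab_frame("scene")
cv2.imwrite("pics/fin.png",np.hstack([cv2.resize(im[150:290,260:440],(400,311)),cv2.resize(g["img"][150:270,210:364],(400,311))]))
E
python3 chk.py; python3 go.py
```

```text
dish(pink) tray dx,dy mm [-0.8 -0.4]
jar [np.float64(79.26501646789694), np.float64(-0.954651039975319)]
beaker [np.float64(2.515019091372122), np.float64(-1.1502810644325403)]
cap tray dx,dy mm [-0.4 -0.3]
t 34.75 tcp [ 0.5496 -0.4225  0.1773] F [ 0.4  0.1 -0.1] w 0.847 turn deg [0.03 0.01 0.05]
```

View pics/fin.png

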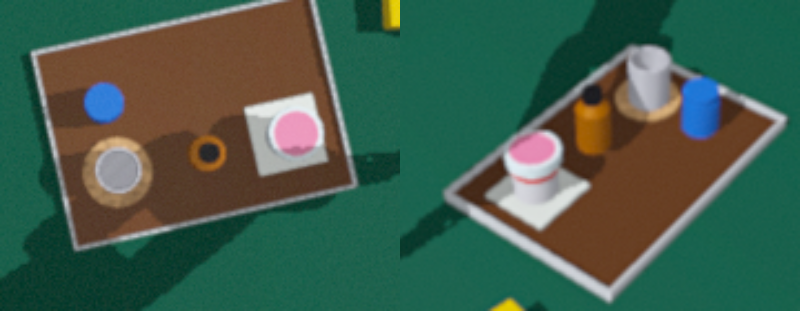

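Everything stands upright and is within about 3 mm of its target: dish on the pot on the tile, beaker on the mat, bottle midway, jar behind the mat.

```bash
python3 -c "
from plant import manip
print(manip.job_done())"
```

```text
the job is handed in; nothing more can be done
None
```

The tray is laid out as asked and handed in at about 35 s: in the final camera check the dish, beaker, bottle and jar were within about 3 mm of target, all five items stood upright and released, and the gripper stayed clear of the slide box and wash bottle; the judge's verdict was not shown.

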